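# Set the shut actuator clamp open on its stop pin

## Robot

A 7-joint arm with a two-finger parallel gripper is mounted at the origin on the work surface. World frame = base frame: x ahead of the robot, y to its left, z up, the work surface at z = 0. Lengths are in m, angles in degrees, forces in N, time in s.
With the tool pointing down it reaches from about 0.425 to 0.875 m from the base axis. Payload 4.7 kg.
Tool frame: the origin (TCP) lies midway between the tips of the shut fingers; the grasp point (between the pads) lies env.grip_point_offset behind it (env.grip_point_offset is the distance from the TCP to the grasp point, in m); x points along the fingers, y is the direction in which the jaws open and shut, and the axes are right-handed (so a half turn about x gives the same grasp; the last joint's range is limited). The gripper opens to 87 mm and grips with 3 to 60 N. Pads are 19 mm wide; open, the fingers measure 117 mm over their backs; the gripper's body (75 mm by 190 mm) begins 51 mm behind the grasp point.
Start: joints at [67.5, 18.392, -4.016, 83.108, 1.295, 78.541, -3.26], TCP at [0.257, -0.597, 0.223] pointing down, gripper open.
Joint ranges: [-163.93, 163.93], [-17.29, 119.83], [-79.2, 71.16], [3.27, 140.29], [-89.18, 269.18], [5.43, 117.66], [-154.24, 154.24]. Speed limits (degrees/s): [147.25, 147.25, 180, 180, 180, 180, 180].

## Interface

Orientations are given as [roll, pitch, yaw] about the fixed x, y, z axes, in that order (R = Rz(yaw) Ry(pitch) Rx(roll)).
In Python, from cell import readout, read_camera, camera_params, sign_off, spot_in, pinpoint, env gives the robot as it stands.
- The arm moves only by the shell command python3 -m pendant 'ROWS' [OPENING] [FORCE]. ROWS is a JSON object of lists of equal length, an entry for each row: "xyz": the shift along the world's x, y, z in m, a list of three; "turn": the turn about the world's z in rad. A call has 1 to 10 rows; each row shifts and turns the pose as measured when the row begins; what a row does not reach is not made up. A row lasts 1/8 s, in which the tool goes at most 62.5 mm and 10.7 degrees, less where a joint would pass 70% of its speed; a pose out of reach is approached as far as the arm can. A call is refused whole if a number of a shift passes 0.0625 or a number of a turn 0.188, either way. A call with a gripper value outside its range is refused whole. OPENING is the opening, from 0 (shut) to 1 (fully open), set as the call begins (- or left out, the last holds). The fingers move at their own pace and stop on an object; FORCE is the grip in N (left out, the last holds). Time passes only in rows, so rows that do not move let the fingers close. It gives the time, the measured TCP pose, the force and the opening at its end, in the units of the state.
- readout.get_obs(): the state, without advancing time (a new reading comes with each control period).
- read_camera(name): name is "scene" or "side" or "wrist"; returns the picture (480x640x3 uint8, red, green, blue); there is no depth.
- camera_params(name): a dict with "fx", "fy", "cx", "cy" (pixels), "rvec" (rotation vector, rad) and "tvec" (3), from world to camera coordinates, as OpenCV has them; the wrist camera has in their place "hand_eye" (4x4, takes a point from camera to tool coordinates, whose origin is the TCP and whose axes are the tool frame's). Camera axes: x right, y down, z forward; pixel columns grow to the right and rows downward; lengths in m; the calibration is good to about 2 mm. A picture is of the moment at which its call begins: read the wrist's pose just before it. camera_params takes no time and is no camera call.
- sign_off(): hands the job in, once; it reports no verdict.
Trained networks look in the newest picture that a camera, given by its name, has taken for a name from the list of things; names that differ only in an ending like _2 or _b are one class to them, and where a whole thing is asked for, a point or a joint stands for the part that bears it (a point fixed in the world has none). Each returns a list of dicts, best first, with "score" (0 to 1); they miss things now and then, are a little off and sometimes report something else, mostly with a low value. They report only what shows in the picture. A call takes as long as a camera call.
- spot_in(camera, name): "at" ([x, y, z] in m, in the coordinates of the camera as it stood for that picture, good to about 4 mm: the middle of the surface that is visible of it).
- pinpoint(camera, name): "at" ([x, y, z] in m, in the coordinates of the camera as it stood for that picture, good to about 4 mm: a listed point, or the origin of a listed thing).
The state is a dict: "time_s": time; "qpos": joint angles; "joint_velocities": joint speeds; "effort": joint torques, N m; "tool_pos": TCP position; "tool_rot": TCP orientation; "force": force on the tool from outside, world axes, zero at the start; "wrist_torque": the same for the moment, N m; "grip_width": finger opening in m.
Only numpy, scipy, OpenCV 4.12 (cv2) and the standard library are available. Lean on these libraries where they do the work, as an engineer would, in place of code of your own. Each camera call takes 0.05 s, during which the arm holds its last target.

## Task

Two identical sprung clamps stand on the repair bench: one already stands open on its stop pin, the other is shut. Set the shut one open: push its upright plate with your fingertips, away from the fixed jaw and past the stop pin, then let go so that the slide springs back and stays caught part-way by the pin. Only push, do not pick anything up, and leave the clamp that is already open and the loose parts alone.

Things in the scene. Friction and masses are not known exactly. Their poses are not given: they have to be found in the camera images.
- jig_a: base of the clamp that is shut at the start, bolted to the bench: dark steel plate 310 long (from x = -120 to +190), 110 wide, 12 thick; origin on its underside, z up, x along the slide's travel from the fixed jaw (aluminium, x = -115 to -85, 51 high) to the bridge with the stop pin (x = 114 to 150, pin head 84 high, rising 11 mm in passing). The two clamps are alike; which stands left and which right varies
- jig_b: base of the clamp that is open at the start, bolted to the bench: dark steel plate 310 long (from x = -120 to +190), 110 wide, 12 thick; origin on its underside, z up, x along the slide's travel from the fixed jaw (aluminium, x = -115 to -85, 51 high) to the bridge with the stop pin (x = 114 to 150, pin head 84 high, rising 11 mm in passing). The two clamps are alike; which stands left and which right varies
- slide_a (a joint): travel of the slide of the shut clamp (m): 0 = shut, against the fixed jaw; grows as it is pushed along the base's +x; 0.065 = end stop. The spring pushes back with 4 N at 0, 7 N at 0.035 and 10 N at 0.065. The pin rides up the slide's ramp and drops behind its catch once the travel passes 0.047; let go beyond that, the slide springs back and is held by the pin at about 0.035. Let go before that, it returns to 0
- slide_b (a joint): the same for the clamp that is already open: at the start held by its pin at about 0.035, where it must stay
- push_a (a point): middle of the front face of the shut clamp's upright push plate (aluminium, 90 wide, 7 thick, from 38 to 85 mm above the bench, braced behind by a sloping plate), 61.5 mm above the bench; moves with the slide, axes as jig_a (push along +x on this face, which looks to -x). In front of it the slide's flat top lies 38 mm above the bench for 68 mm, then comes the moving jaw, 50 mm high
- push_b (a point): the same point on the clamp that is already open: not to be touched
- motor_mid (a point): gearmotor standing upright between the clamps, diameter 33, height 75 with its shaft, loose; this point 30 mm above its foot. Leave alone
- link_mid (a point): aluminium and black robot-arm link lying at the left, 140 x 34 x 20, loose; its centre, x along it. Leave alone
- driver_grip (a point): screwdriver lying at the right, 200 long, handle diameter 26, loose; the middle of its handle. Leave alone

How it is judged:
By the outcome, as a careful person would: the job done as asked, in the order asked, and still so for the second after the job is handed in, with the robot touching nothing.
It also fails if it takes over 35 s, if anything falls off the work surface, if the arm or the gripper's body presses on something with over 40 N, if the wrist force passes 120 N, or if a joint passes its speed limit or range.

## Working session

There is one attempt and no reset: what is moved stays moved. The work goes in short steps, Python scripts to look and compute and a shell command to move; the robot and the scene stay as the last step left them, time stands still between calls to the robot, and variables do not carry over. Pictures are saved under pics/ and viewed, and the job is handed in when it is done.

```bash
mkdir -p pics; ls; cat > h.py <<'E'
import numpy as np, cv2
from scipy.spatial.transform import Rotation as R
from cell import readout, read_camera, camera_params, sign_off, spot_in, pinpoint, env
def toworld(cam,p,obs=None):
    c=camera_params(cam)
    if cam=="wrist":
        o=obs; T=np.array(c["hand_eye"]); q=T[:3,:3]@np.array(p)+T[:3,3]
        return R.from_euler('xyz',o["tool_rot"],degrees=True).as_matrix()@q+np.array(o["tool_pos"])
    M=cv2.Rodrigues(np.array(c["rvec"],float))[0]
    return M.T@(np.array(p)-np.array(c["tvec"]).ravel())
def proj(cam,P):
    c=camera_params(cam);M=cv2.Rodrigues(np.array(c["rvec"],float))[0]
    q=M@np.array(P)+np.array(c["tvec"]).ravel()
    return q[0]/q[2]*c["fx"]+c["cx"],q[1]/q[2]*c["fy"]+c["cy"]
E
python3 - <<'E'
from h import *
o=readout.get_obs(); print(o, env.grip_point_offset)
for cam in ["scene","side"]:
    im=read_camera(cam); cv2.imwrite(f"pics/{cam}0.png",im[:,:,::-1])
    for n in ["push_a","jig_a","slide_a","motor_mid"]:
        for d in pinpoint(cam,n)[:3]: print(cam,n,round(d["score"],2),toworld(cam,d["at"]).round(4),{k:v for k,v in d.items() if k not in("score","at")})
E
```

```text
pics
{'time_s': 0.0, 'qpos': array([67.50109493, 18.43969132, -4.01481919, 83.17576899,  1.29472194,
       78.53868956, -3.2578687 ]), 'joint_velocities': array([ 0.03425585, -0.0587782 , -0.02099824,  0.07699675,  0.07121085,
        0.00943387, -0.00556319]), 'effort': array([-3.08963001e-05, -4.91299975e+01, -4.03929558e-01, -3.12531567e+01,
       -6.38940535e-02,  4.36324789e-02,  1.99101046e-04]), 'tool_pos': array([ 0.25690617, -0.59647841,  0.22144664]), 'tool_rot': array([-87.04139915,  89.8909275 , 116.26867465]), 'force': array([-0.08338879,  0.10157873,  0.41096521]), 'wrist_torque': array([-0.02376508, -0.03034125,  0.0380401 ]), 'grip_width': 0.08708195926234637} 0.0187
scene push_a 0.76 [0.6484 0.1745 0.0592] {}
scene push_a 0.63 [ 0.5367 -0.1665  0.0643] {}
scene jig_a 0.97 [0.6163 0.1695 0.0011] {}
scene jig_a 0.58 [ 0.534  -0.1689 -0.0008] {}Traceback (most recent call last):
  File "<stdin>", line 6, in <module>
ValueError: it knows: driver_grip, jig, link_mid, motor_mid, push
```

View pics/scene0.png

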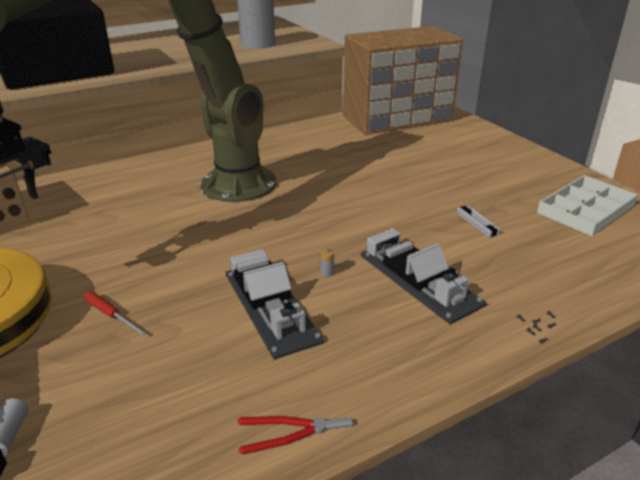

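```bash
python3 - <<'E'
from h import *
for cam in ["side","scene"]:
    im=read_camera(cam); cv2.imwrite(f"pics/{cam}1.png",im[:,:,::-1])
    for n in ["push_a","jig_a","motor_mid","link_mid","driver_grip"]:
        for d in pinpoint(cam,n)[:3]: print(cam,n,round(d["score"],2),toworld(cam,d["at"]).round(4))
E
```

```text
side push_a 0.95 [ 0.5317 -0.1611  0.0623]
side push_a 0.8 [0.6495 0.1747 0.0594]
side push_a 0.56 [ 5.177e-01 -2.000e-04  2.680e-02]
side jig_a 0.97 [ 0.613   0.1708 -0.0022]
side jig_a 0.62 [ 5.301e-01 -1.657e-01  2.000e-04]
side motor_mid 0.61 [0.5171 0.0031 0.0291]
side link_mid 0.63 [0.5308 0.4625 0.0098]
side driver_grip 0.68 [ 0.4038 -0.4863  0.008 ]
scene push_a 0.87 [ 0.5364 -0.1685  0.0653]
scene push_a 0.73 [0.6479 0.1719 0.0615]
scene jig_a 0.78 [ 0.5334 -0.1658  0.0011]
scene jig_a 0.58 [0.6188 0.1709 0.0017]
scene motor_mid 0.89 [ 0.5243 -0.0012  0.027 ]
scene motor_mid 0.41 [ 0.3969 -0.4885  0.0117]
scene link_mid 0.79 [0.5348 0.458  0.0123]
scene link_mid 0.32 [ 0.5348 -0.1682  0.0656]
scene link_mid 0.21 [ 0.3985 -0.4828  0.0127]
scene driver_grip 0.83 [ 0.3995 -0.4868  0.0168]
```

The right clamp (y≈-0.167) is the shut one: its push point lies over the base origin, and its jaws touch in the picture. The left clamp's push point is 33 mm along, so that one is open. Next I need the right clamp's yaw.

```bash
python3 - <<'E'
from h import *
for cam,n in [("scene","scene1"),("side","side1")]:
    im=cv2.imread(f"pics/{n}.png"); u,v=map(int,proj(cam,[0.55,-0.167,0.02])); print(cam,u,v)
    x0,y0=max(0,u-90),max(0,v-75)
    c=cv2.resize(im[y0:y0+150,x0:x0+180],None,fx=4.4,fy=4,interpolation=cv2.INTER_CUBIC) if 0 else cv2.resize(im[y0:y0+150,x0:x0+180],None,fx=4,fy=4,interpolation=cv2.INTER_CUBIC)
    print(x0,y0); cv2.imwrite(f"pics/{n}_crop.png",c)
E
```

```text
scene 268 294
178 219
side 325 212
235 137
```

View pics/scene1_crop.png

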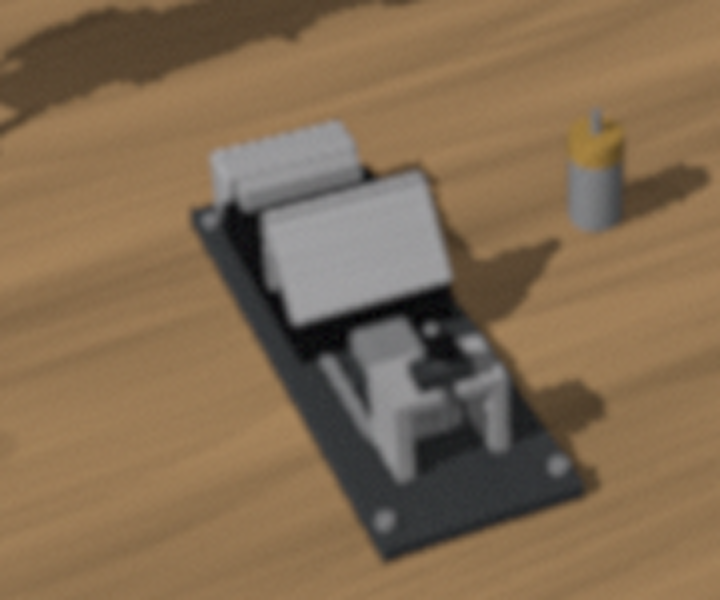

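View pics/side1_crop.png

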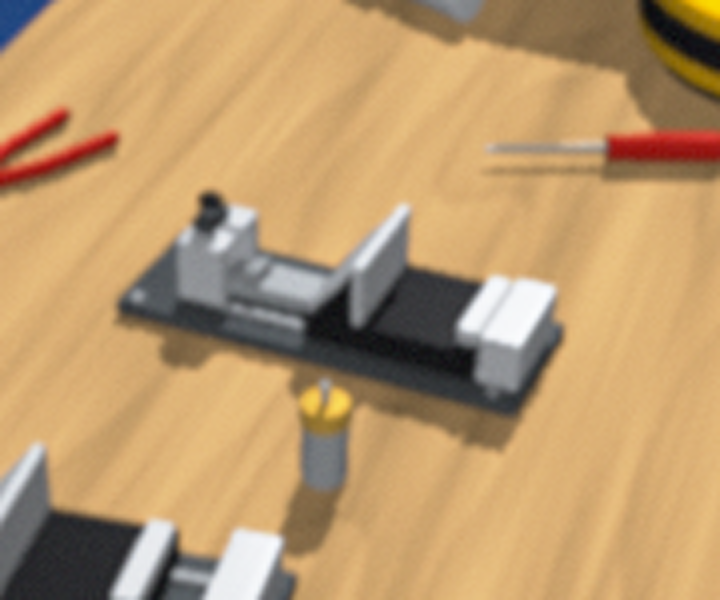

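View pics/side1.png

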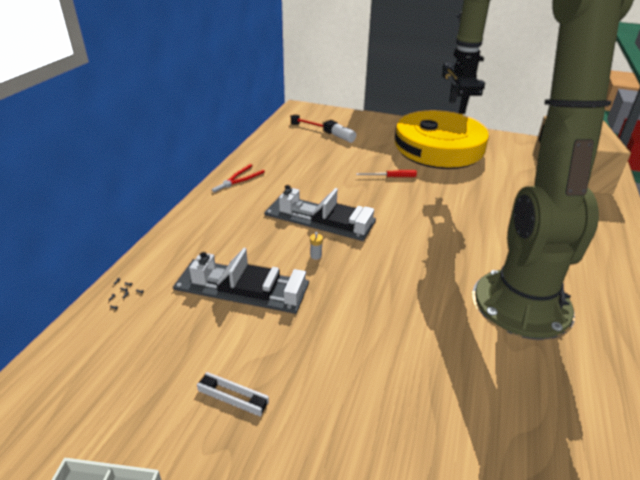

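Scene crop: shut clamp's jaws touch; base corners at about (226,271), (275,356), (324,340). The side view shows the same thing (corners (265,211), (364,238), (375,219)). I'll fit the pose from these.

```bash
python3 - <<'E'
from h import *
from scipy.optimize import least_squares
# local corners at z=.012
A=(-.12,-.055);B=(.19,-.055);C=(.19,.055);D=(-.12,.055)
# scene: left in image = -y? check both via residual
obs=[("scene",A,(178+193/4,219+210/4)),("scene",B,(178+387/4,219+549/4)),("scene",C,(178+584/4,219+486/4)),
("side",C,(235+120/4,137+303/4)),("side",D,(235+516/4,137+400/4)),("side",A,(235+562/4,137+328/4))]
def res(p,full=False):
    r=[]
    for cam,c,uv in obs:
        x=p[0]+np.cos(p[2])*c[0]-np.sin(p[2])*c[1];y=p[1]+np.sin(p[2])*c[0]+np.cos(p[2])*c[1]
        r+=list(np.array(proj(cam,[x,y,.012]))-uv)
    return r
s=least_squares(res,[.532,-.167,0]); print(s.x[:2],np.degrees(s.x[2]),np.round(s.fun,1))
im=cv2.imread("pics/scene1.png")
E
```

```text
[ 0.53329929 -0.16500521] -4.995802471646194 [-0.2 -1.2 -0.9 -0.7  1.1 -1.3 -1.7 -2.1 -0.7  0.4  0.6 -2.3]
```

```bash
python3 - <<'E'
from h import *
o=readout.get_obs(); M=R.from_euler('xyz',o["tool_rot"],degrees=True).as_matrix(); print(M.round(3),o["time_s"])
y=M[:,1]; a=np.degrees(np.arctan2(y[1],y[0])); 
for t in (85,-95): print((t-a+180)%360-180)
E
python3 -m pendant '{"xyz":[[0.02,0.04,0],[0.03,0.05,0],[0.03,0.05,0]],"turn":[0,0,0]}' 0 20
```

```text
[[-0.     0.396 -0.918]
 [-0.    -0.918 -0.396]
 [-1.     0.     0.   ]] 0.75
151.6895917110569
-28.310408288943137
time_s: 1.12
tool_pos: [0.3341, -0.458, 0.2219]
tool_rot: [29.9, 89.9, -127.4]
force: [1.7, -0.1, -0.3]
grip_width: 0.0646
```

```bash
python3 -m pendant '{"xyz":[[0.028,0.049,0],[0.028,0.049,0],[0.028,0.049,0],[0.028,0.049,0],[0.028,0.049,0],[0.028,0.049,0],[0,0,0]],"turn":[-0.082,-0.082,-0.082,-0.082,-0.082,-0.082,0]}' 0 20
python3 - <<'E'
from h import *
o=readout.get_obs(); M=R.from_euler('xyz',o["tool_rot"],degrees=True).as_matrix(); y=M[:,1]
print(np.degrees(np.arctan2(y[1],y[0])), M[:,0].round(3),o["tool_pos"])
cv2.imwrite("pics/w1.png",read_camera("wrist")[:,:,::-1])
for n in ["push_a","jig_a"]:
    for d in pinpoint("wrist",n)[:2]: print(n,round(d["score"],2),toworld("wrist",d["at"],o).round(4))
E
```

```text
time_s: 2.0
tool_pos: [0.5092, -0.1482, 0.2245]
tool_rot: [133.3, 89.7, -52.7]
force: [-0.3, -0.1, -0.7]
grip_width: 0.0015
-95.95172877950188 [ 0.003 -0.004 -1.   ] [ 0.50915658 -0.14819877  0.22446485]
push_a 0.69 [ 0.5332 -0.1695  0.0661]
jig_a 0.79 [ 0.5358 -0.1668  0.0033]
```

View pics/w1.png

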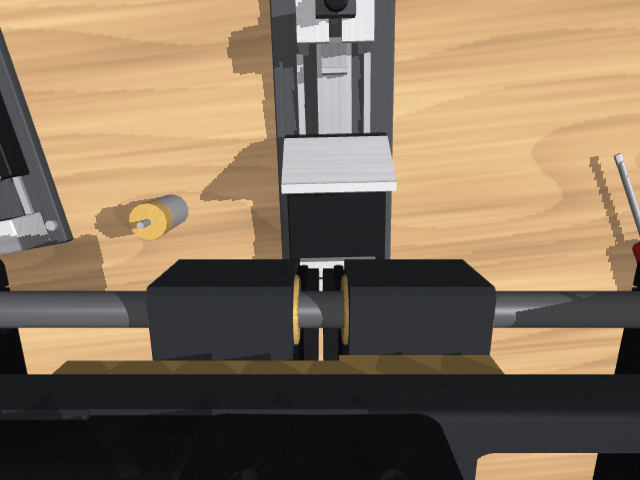

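The wrist view shows the plate square to the tool and in line (top edge (280,190)–(395,188)), with the fingers shut. I'll go down in front of it.

```bash
python3 -m pendant '{"xyz":[[-0.006,-0.018,-0.03],[0,0,-0.05],[0,0,-0.03],[0,0,0]],"turn":[0.01,0,0,0]}' 0 20
python3 - <<'E'
from h import *
o=readout.get_obs(); M=R.from_euler('xyz',o["tool_rot"],degrees=True).as_matrix(); y=M[:,1]
print(np.degrees(np.arctan2(y[1],y[0])),o["tool_pos"],o["force"])
cv2.imwrite("pics/w2.png",read_camera("wrist")[:,:,::-1])
for n in ["push_a","jig_a"]:
    for d in pinpoint("wrist",n)[:2]: print(n,round(d["score"],2),toworld("wrist",d["at"],o).round(4))
E
```

```text
time_s: 2.65
tool_pos: [0.4971, -0.1828, 0.1121]
tool_rot: [106.5, 89.4, -80.1]
force: [0.7, 0.6, -0.4]
grip_width: 0.0004
-96.6453457080733 [ 0.4971177  -0.18277767  0.11214073] [ 0.70362441  0.62101657 -0.35309652]
push_a 0.58 [ 0.5326 -0.1676  0.0647]
jig_a 0.72 [ 0.5374 -0.1677  0.0024]
```

View pics/w2.png

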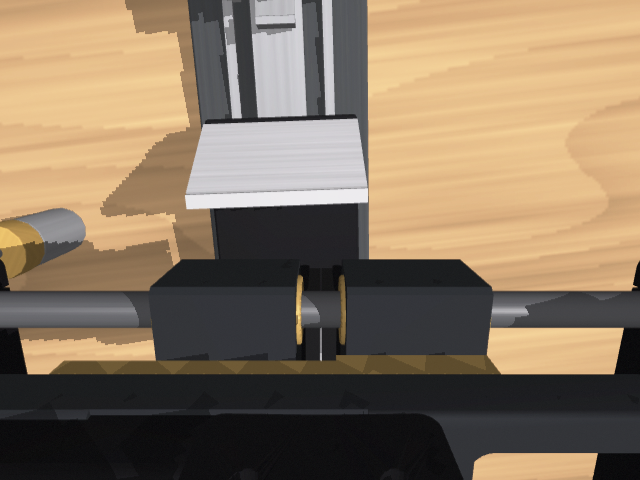

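The tool drifted 16 mm to the right of the plate's middle (plate front edge at columns 186–368, tool at 322). I'll correct that before going lower.

```bash
python3 -m pendant '{"xyz":[[0.005,0.014,0],[0,0,0],[0,0,-0.0],[0,0,-0.02],[0,0,-0.015],[0,0,0],[0,0,0]],"turn":[0.02,0,0,0,0,0,0]}' 0 20
```

```text
time_s: 3.68
tool_pos: [0.5093, -0.1679, 0.0849]
tool_rot: [141.3, 88.6, -44.0]
force: [0.3, 0.3, 0.8]
grip_width: 0.0006
```

```bash
python3 -m pendant '{"xyz":[[-0.006,0,0],[0,0,-0.012],[0,0,-0.012],[0,0,0],[0,0,0]],"turn":[0,0,0,0,0]}' 0 20
python3 - <<'E'
from h import *
o=readout.get_obs(); M=R.from_euler('xyz',o["tool_rot"],degrees=True).as_matrix(); y=M[:,1]
print(np.degrees(np.arctan2(y[1],y[0])),M[:,0],o["tool_pos"],o["force"])
cv2.imwrite("pics/s3.png",cv2.resize(read_camera("side")[130:250,250:410,::-1],None,fx=5,fy=5))
E
```

```text
time_s: 4.3
tool_pos: [0.5031, -0.1682, 0.0598]
tool_rot: [141.9, 88.6, -43.4]
force: [0.1, 1.1, 0.3]
grip_width: 0.0005
-95.27867544039694 [ 0.01789452 -0.01692054 -0.99969669] [ 0.50310878 -0.16821116  0.05984492] [0.11520078 1.13146742 0.34814809]
```

View pics/s3.png

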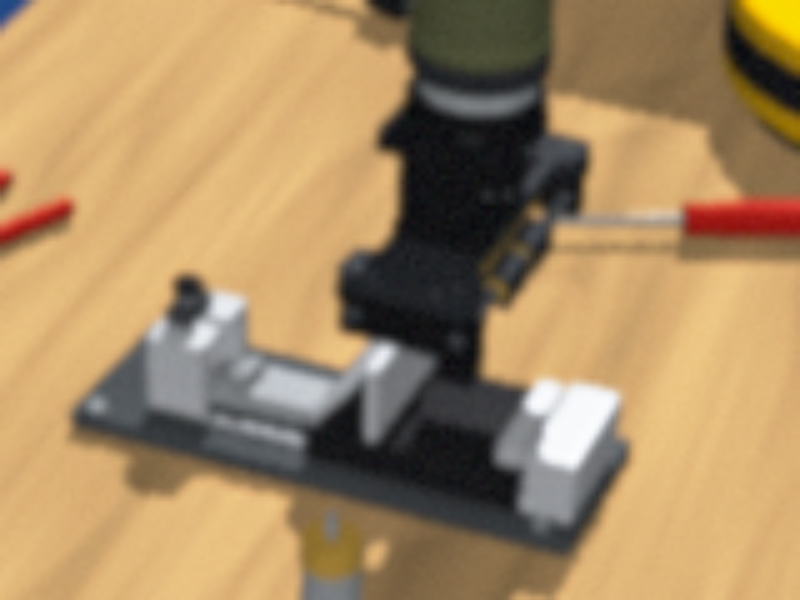

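The side view shows the fingers between jaw and plate, with the gripper body above everything. Now I push.

```bash
python3 -m pendant '{"xyz":[[0.008,-0.001,-0.005],[0.008,-0.001,0],[0.008,-0.001,0],[0.008,-0.001,0]],"turn":[0,0,0,0]}' 0 20
python3 -m pendant '{"xyz":[[0.008,-0.001,0],[0.008,-0.001,0],[0.008,-0.001,0]],"turn":[0,0,0]}' 0 20
```

```text
time_s: 4.85
tool_pos: [0.5343, -0.1719, 0.0545]
tool_rot: [130.3, 88.9, -55.0]
force: [-5.2, 1.4, 6.0]
grip_width: 0.0006
time_s: 5.22
tool_pos: [0.5521, -0.1734, 0.0541]
tool_rot: [64.6, 89.1, -120.7]
force: [-9.9, 2.5, 8.6]
grip_width: 0.0003
```

```bash
python3 -m pendant '{"xyz":[[0.008,-0.001,0],[0.008,0,0],[0.008,-0.001,0]],"turn":[0,0,0]}' 0 20
python3 -m pendant '{"xyz":[[0.007,0,0],[0.004,0,0]],"turn":[0,0]}' 0 20
python3 - <<'E'
from h import *
o=readout.get_obs()
cv2.imwrite("pics/s4.png",cv2.resize(read_camera("side")[130:250,250:410,::-1],None,fx=5,fy=5))
for d in pinpoint("side","push_a")[:3]: print(round(d["score"],2),toworld("side",d["at"]).round(4))
E
```

```text
time_s: 5.6
tool_pos: [0.5691, -0.1748, 0.0541]
tool_rot: [27.4, 88.3, -157.9]
force: [-8.4, 3.1, 7.8]
grip_width: 0.0004
time_s: 5.85
tool_pos: [0.5759, -0.1753, 0.0542]
tool_rot: [21.0, 87.6, -164.3]
force: [-9.4, 1.6, 7.6]
grip_width: 0.0006
0.94 [ 0.5894 -0.168   0.0617]
0.8 [0.6525 0.1748 0.0586]
```

View pics/s4.png

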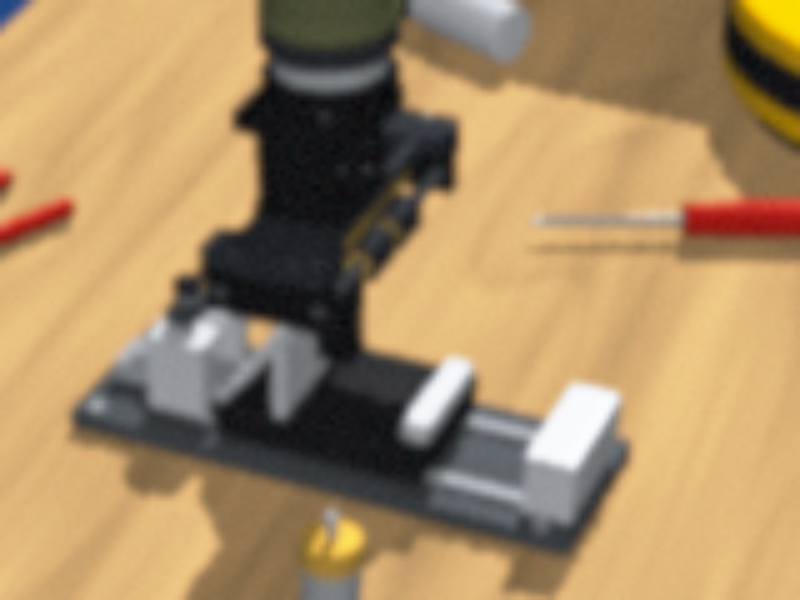

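Travel is about 56 mm by the network. I'll push a few mm more for margin, then back off.

```bash
python3 -m pendant '{"xyz":[[0.004,0,0],[0.002,0,0]],"turn":[0,0]}' 0 20
python3 -m pendant '{"xyz":[[-0.008,0.001,0],[-0.008,0.001,0],[-0.008,0.001,0],[-0.008,0.001,0]],"turn":[0,0,0,0]}' 0 20
python3 - <<'E'
from h import *
o=readout.get_obs();print(o["tool_pos"],o["force"])
cv2.imwrite("pics/s5.png",cv2.resize(read_camera("side")[130:250,250:410,::-1],None,fx=5,fy=5))
for d in pinpoint("side","push_a")[:3]: print(round(d["score"],2),toworld("side",d["at"]).round(4))
E
```

```text
time_s: 6.2
tool_pos: [0.5771, -0.1754, 0.0543]
tool_rot: [16.9, 86.9, -168.5]
force: [-9.2, -0.4, 7.2]
grip_width: 0.0008
time_s: 6.7
tool_pos: [0.5426, -0.1721, 0.0544]
tool_rot: [15.7, 86.5, -169.8]
force: [0.5, 0.3, 0.5]
grip_width: 0.0004
[ 0.5426078  -0.17208724  0.05435324] [0.48059276 0.33675467 0.54910129]
0.73 [0.6512 0.175  0.0594]
0.57 [ 0.568  -0.1639  0.0629]
```

View pics/s5.png

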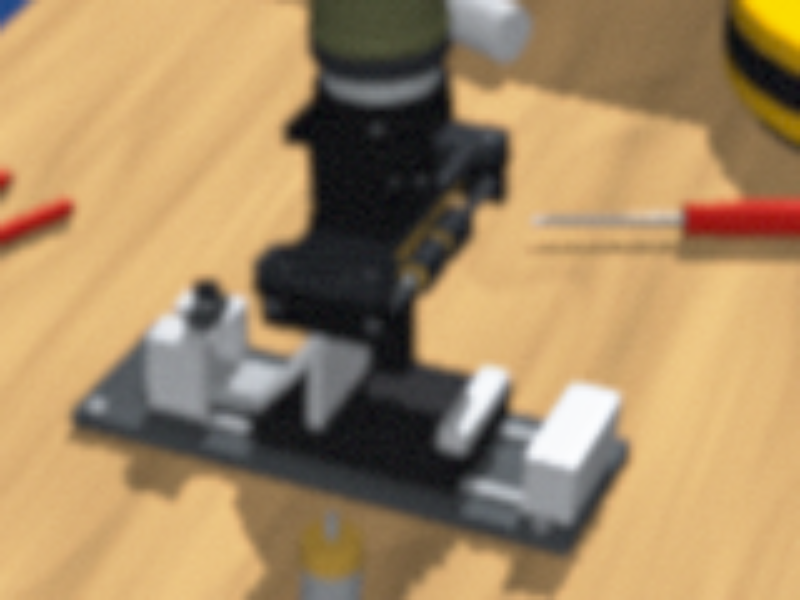

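The slide is caught at about 35 mm and the fingers are free (force ≈0). I'll lift straight up.

```bash
python3 -m pendant '{"xyz":[[0,0,0.01],[0,0,0.02],[0,0,0.03],[0,0,0.04],[0,0,0.03],[0,0,0],[0,0,0],[0,0,0]],"turn":[0,0,0,0,0,0,0,0]}' 0 20
python3 - <<'E'
from h import *
o=readout.get_obs();print(o["time_s"],o["tool_pos"],o["force"])
cv2.imwrite("pics/s6.png",read_camera("side")[:,:,::-1])
for d in pinpoint("side","push_a")[:3]: print(round(d["score"],2),toworld("side",d["at"]).round(4))
read_camera("scene")
for d in pinpoint("scene","push_a")[:3]: print(round(d["score"],2),toworld("scene",d["at"]).round(4))
for d in pinpoint("scene","motor_mid")[:1]: print(round(d["score"],2),toworld("scene",d["at"]).round(4))
E
```

```text
time_s: 7.8
tool_pos: [0.545, -0.1715, 0.1954]
tool_rot: [18.6, 86.9, -166.7]
force: [0.5, 0.2, 0.0]
grip_width: 0.0006
7.8 [ 0.54503844 -0.17149093  0.19538449] [0.54999355 0.17139502 0.01168596]
0.8 [0.6479 0.1752 0.059 ]
0.6 [ 0.5678 -0.1624  0.0631]
0.95 [0.647  0.1742 0.0619]
0.94 [ 0.5677 -0.1725  0.0664]
0.86 [ 0.5226 -0.0034  0.0295]
```

View pics/s6.png

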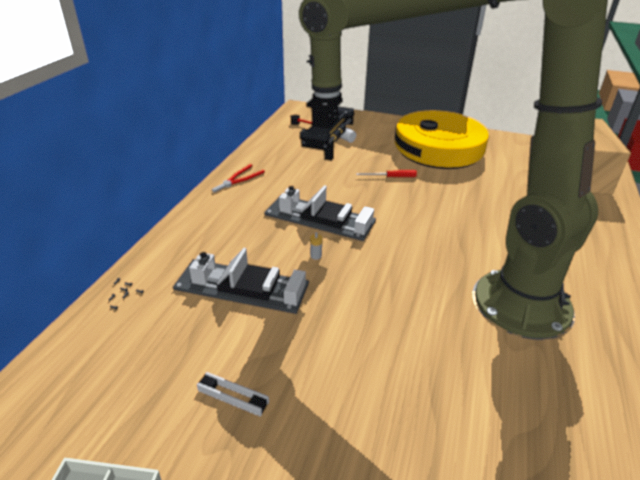

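The picture shows both clamps open: moving jaws at (344,212) and (271,279), each with a gap to its fixed jaw. The loose parts haven't moved, and the gripper hangs clear.

```bash
python3 -c "
from h import *
print(sign_off())"
```

```text
the job is handed in; nothing more can be done
None
```

The shut clamp, the right-hand one at y ≈ -0.167, is now open and held by its stop pin. I pushed its plate along +x with the closed fingertips, backed off so the slide sprang back, and lifted clear. I handed it in at about 8 s of the 35 s.

- **Slide travel:** the network on the side camera put it at about 56 mm, and I then pushed about 1 mm further. After release, both cameras put the plate about 35 mm from shut, where the pin should hold it. It was still there about 1 s later.
- **Open clamp and loose parts:** in the final side view the open clamp, motor, link and screwdriver look unmoved. The network's readings for the open clamp and the motor agree within a few mm.
- **Forces:** the largest I read while pushing was about 10 N along the slide and 9 N upward. Both dropped to about 0.5 N once I backed off.
- **Disagreements:** the two cameras' last readings of the plate's y position differ by about 10 mm (-0.162 and -0.172). This doesn't affect the travel reading. On the way in, the tool overshot sideways by about 16 mm, and I corrected that before lowering it beside the plate.

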